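# Tighten the loose jar cap and put the jar away

### The arm

A 7-joint arm with a two-finger parallel gripper is mounted at the origin on a cart in front of the work surface, level with it; the furniture and walls round the work are solid. World frame = base frame: x ahead of the robot, y to its left, z up, the work surface at z = 0. Lengths are in m, angles in rad, forces in N, time in s.
With the tool pointing down it reaches from about 0.4 to 0.85 m from the base axis. Payload 10.4 kg.
Tool frame: the origin (TCP) lies at the very end of the fingers, on their centre line; the grasp point (between the pads) lies 19 mm behind it; x points along the fingers, z is the direction in which the jaws open and shut, and the axes are right-handed (so a half turn about x gives the same grasp; the last joint's range is limited). The gripper opens to 85 mm and grips with 20 to 120 N. Pads are 22 mm wide; open, the fingers measure 114 mm over their backs; the gripper's body (76 mm by 85 mm) begins 54 mm behind the grasp point. The pads swing forward as they close: fully open they stand 13 mm farther back than shut.
Start: joints at [1.144, 0.332, -0.065, 1.46, 0.022, 1.35, -0.088], TCP at [0.246, -0.575, 0.199] pointing down, gripper open.
Joint ranges: [-2.6, 2.6], [-0.5, 2.12], [-1.47, 1.34], [0.16, 2.42], [-1.27, 4.41], [0.06, 2.06], [-2.6, 2.6]. Speed limits (rad/s): [2.22, 2.22, 2.79, 2.79, 3.14, 3.14, 3.14].

### API

Orientations are given as a unit quaternion [x, y, z, w].
In Python, from workcell import readout, camera, manip gives the robot as it stands.
- The arm moves only by the shell command python3 -m inch 'ROWS' [FORCE]. ROWS is JSON, a list of rows, each a list of 3 entries, a list of its own where there are three numbers: the turn, a rotation vector about the tool's x, y, z in degrees, then the shift along the tool's x, y, z in mm, then the closure, from 0 (fully open) to 1 (shut). In form: [[[wx, wy, wz], [dx, dy, dz], hand], ...]. A call has 1 to 10 rows; each row is the pose to reach, as a shift and turn from the pose measured when the call began, along the tool's axes at that moment; what a row does not reach only later rows make up. A row lasts 1/8 s, in which the tool goes at most 62.5 mm and 10.7 degrees, less where a joint would pass 70% of its speed; a pose out of reach is approached as far as the arm can. A call with a gripper value outside its range is refused whole. The fingers move at their own pace and stop on an object; FORCE is the grip in N (left out, the last holds). Time passes only in rows, so rows that repeat a pose let the fingers close. It gives the time, the measured TCP pose, the force and the opening at its end, in the units of the state.
- readout.get_obs(): the state, without advancing time (a new reading comes with each control period).
- camera(name): name is "side" or "top"; returns a dict with "pixels" (480x640x3 uint8, red, green, blue), "range_z" (480x640 float32, m along the optical axis (not along the pixel's ray), 0 where there is no reading), "intrinsics" (3x3 intrinsics, pixels), "extrinsics" (4x4, takes a point from world to camera coordinates). Camera axes: x right, y down, z forward; pixel columns grow to the right and rows downward; lengths in m; the calibration is good to about 2 mm. A picture is of the moment at which its call begins.
- manip.hand_in(): hands the job in, once; it reports no verdict.
The state is a dict: "clock": time; "joint_pos": joint angles; "joint_velocities": joint speeds; "tau": joint torques, N m; "position": TCP position; "ee_rot": TCP orientation; "ft_force": force on the tool from outside, world axes, zero at the start; "torque": the same for the moment, N m; "grip_width": opening from 0.0 (shut) to 1.0 (fully open).
Only numpy, scipy, OpenCV 4.12 (cv2) and the standard library are available. Lean on these libraries where they do the work, as an engineer would, in place of code of your own. Each camera call takes 0.05 s, during which the arm holds its last target.

### The job

One of the three white jars in the wooden holder has its cap loose: its grip bar stands askew. Turn that cap clockwise until it is tight while the jar stands in the holder, then put that jar upright into the empty compartment of the wooden desk tray, setting it down rather than dropping it. Leave the other two jars in the holder with their caps shut.

Things in the scene. Friction and masses are not known exactly. Their poses are not given: they have to be found in the camera images.
- jar_a_grip (a point): Point on the axis of the first jar, in the upright straight wooden grip bar on its cap (44 mm long, 12 mm thick, 26 mm high): 8 mm below the bar's top, 18 mm above the cap's flat top, 98 mm above the jar's underside. Turns with the cap: x along the bar, y across its thickness, z up. The bar serves to turn the cap and to lift the whole jar.
- jar_a_cap (a joint): Twist cap of the first jar, rad: 0 = shut against its stop, larger = undone (counter-clockwise from above, limit 1.6); tighten clockwise. Shut caps read 0 to 0.03, bar square across the holder's long side; the one loose cap starts at 0.8 to 1.3. Slight friction (0.04 N m), stays where left, height does not change.
- jar_b_grip (a point): Point on the axis of the second jar, in the upright straight wooden grip bar on its cap (44 mm long, 12 mm thick, 26 mm high): 8 mm below the bar's top, 18 mm above the cap's flat top, 98 mm above the jar's underside. Turns with the cap: x along the bar, y across its thickness, z up. The bar serves to turn the cap and to lift the whole jar.
- jar_b_cap (a joint): Twist cap of the second jar, rad: 0 = shut against its stop, larger = undone (counter-clockwise from above, limit 1.6); tighten clockwise. Shut caps read 0 to 0.03, bar square across the holder's long side; the one loose cap starts at 0.8 to 1.3. Slight friction (0.04 N m), stays where left, height does not change.
- jar_c_grip (a point): Point on the axis of the third jar, in the upright straight wooden grip bar on its cap (44 mm long, 12 mm thick, 26 mm high): 8 mm below the bar's top, 18 mm above the cap's flat top, 98 mm above the jar's underside. Turns with the cap: x along the bar, y across its thickness, z up. The bar serves to turn the cap and to lift the whole jar.
- jar_c_cap (a joint): Twist cap of the third jar, rad: 0 = shut against its stop, larger = undone (counter-clockwise from above, limit 1.6); tighten clockwise. Shut caps read 0 to 0.03, bar square across the holder's long side; the one loose cap starts at 0.8 to 1.3. Slight friction (0.04 N m), stays where left, height does not change.
- jar_a: First jar; all three are alike: white square ceramic body 56 x 56 x 64 mm, round wooden twist cap 52 mm across with its flat top 80 mm above the underside, grip bar on it; 106 mm high in all, about 0.28 kg. Origin: centre of its underside, z up, x and y along its sides (the bar lies along x when shut).
- holder: Fixed wooden block 85 x 290 x 26 mm with three square pockets in a row along its y axis, 95 mm apart, 59 mm wide and 16 mm deep, one jar in each in any order; the pockets keep the jars from turning and their floors are 10 mm above the desk. Origin at the centre of its underside, z up.
- tray_empty (a point): Middle of the inner floor of the empty compartment, the one nearer the robot, of a fixed low wooden tray 225 x 125 mm, 24 mm high, walls 5 mm, floor 5 mm above the desk. The compartment is about 105 x 115 mm inside and 19 mm deep; the other compartment holds a roll of tape. x axis along the tray's long side, towards the tape; z up.
There are look-alikes about, which are no part of the job. What is shaped like the jar_a but green or yellow is not meant. What is shaped like the part that bears jar_c_grip but green is not meant.

How it is judged:
By the outcome, as a careful person would: the job done as asked, in the order asked, and still so for the second after the job is handed in, with the robot touching nothing.
It also fails if it takes over 42 s, if anything falls off the work surface, if the arm or the gripper's body presses on something with over 40 N, if the wrist force passes 120 N, or if a joint passes its speed limit or range.

## Working session

There is one attempt and no reset: what is moved stays moved. The work goes in short steps, Python scripts to look and compute and a shell command to move; the robot and the scene stay as the last step left them, time stands still between calls to the robot, and variables do not carry over. Pictures are saved under pics/ and viewed, and the job is handed in when it is done.

```bash
mkdir -p pics; ls; cat > h.py <<'E'
import numpy as np, cv2
from workcell import readout, camera, manip
from scipy.spatial.transform import Rotation as R
def save(n,img): cv2.imwrite('pics/'+n+'.png',img[:,:,::-1])
def world(c,u,v,z=None):
    K=c['intrinsics'];E=c['extrinsics'];d=c['range_z'][int(v),int(u)] if z is None else 1
    p=np.linalg.inv(K)@[u,v,1]
    Ri=E[:3,:3].T;t=-Ri@E[:3,3]
    if z is None: return Ri@(p*d)+t
    r=Ri@p; return t+r*(z-t[2])/r[2]
def proj(c,P):
    q=c['extrinsics'][:3,:3]@np.array(P)+c['extrinsics'][:3,3];q=c['intrinsics']@q;return q[:2]/q[2]
E
python3 - <<'E'
from h import *
import pickle
o=readout.get_obs();print(o)
for n in('top','side'):
    c=camera(n);save(n+'0',c['pixels']);pickle.dump(c,open(n+'0.pkl','wb'))
    print(np.linalg.inv(c['extrinsics'])[:3,3],c['intrinsics'][0])
E
```

```text
pics
{'clock': 0.0, 'joint_pos': array([ 1.14442933,  0.33286109, -0.06468527,  1.460964  ,  0.02158509,
        1.34989347, -0.08847789]), 'joint_velocities': array([-4.50752185e-04,  3.80034665e-05, -2.10651818e-03,  1.49642162e-03,
       -1.00774576e-03,  1.56454208e-04,  2.59515111e-04]), 'tau': array([ 1.52916014e-03, -6.25459743e+01,  4.99206595e-02, -3.91602159e+01,
        1.63103419e-02,  1.00541959e-02, -7.89782098e-05]), 'position': array([ 0.24537368, -0.57435148,  0.19831183]), 'ee_rot': array([ 0.38984151,  0.59054093, -0.38931844,  0.58967462]), 'ft_force': array([ 0.31704609, -0.29606081, -0.24048684]), 'torque': array([0.00927816, 0.01282209, 0.04706222]), 'grip_width': 1.0008713719028777}
[0.33135865 0.2819683  1.24594433] [475.89540669   0.         321.26532183]
[0.45702079 1.30765634 0.62132206] [438.92956022   0.         322.78893722]
```

View pics/top0.png

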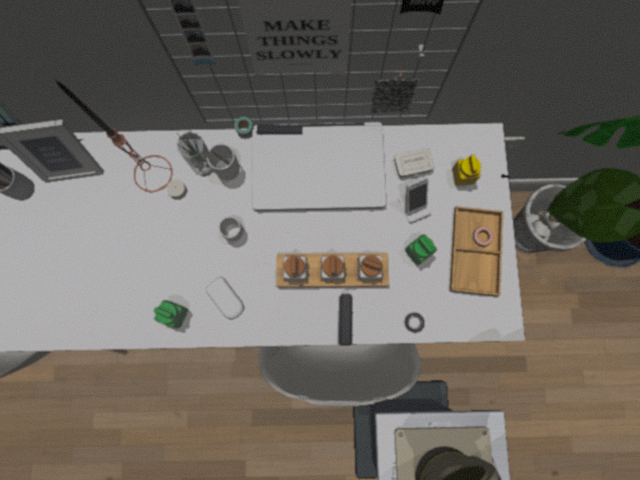

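View pics/side0.png

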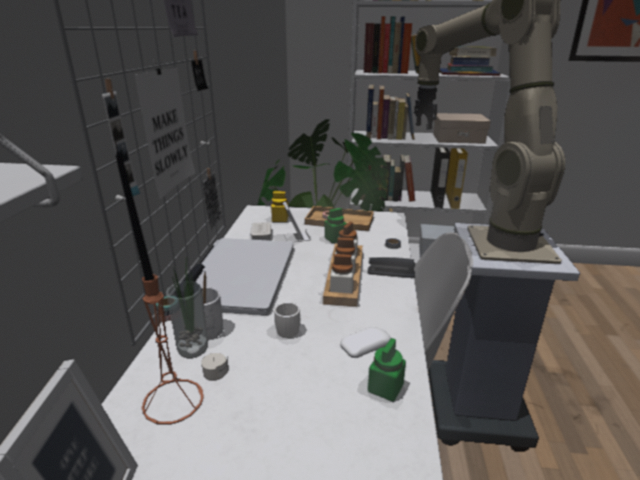

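```bash
python3 - <<'E'
from h import *
import pickle
c=pickle.load(open('top0.pkl','rb'))
p=c['pixels']
save('z1',cv2.resize(p[240:300,265:400],None,fx=5.9,fy=5.9,interpolation=cv2.INTER_CUBIC))
save('z2',cv2.resize(p[195:305,440:515],None,fx=5.4,fy=5.4,interpolation=cv2.INTER_CUBIC))
for n,uv in dict(j1=(295,266),j2=(333,266),j3=(371,266),tl=(277,255),tr=(388,254),bl=(278,288),br=(389,287)).items(): print(n,world(c,*uv),world(c,*uv,z=.108 if n[0]=='j' else .026))
for uv in [(475,275),(453,250),(454,208),(501,210),(498,294),(452,291)]: print(uv,world(c,*uv),world(c,*uv,z=.024))
print(c['extrinsics'])
E
```

```text
j1 [0.50593972 0.34749968 0.11445252] [0.5069353  0.34787338 0.108     ]
j2 [0.50359498 0.25626656 0.11716069] [0.50499278 0.25605797 0.108     ]
j3 [0.50276426 0.16451748 0.10990641] [0.5030519  0.16432038 0.108     ]
tl [0.54922803 0.39906358 0.02764262] [0.54952178 0.39922145 0.026     ]
tr [ 0.55101943  0.10635457 -0.00243546] [0.54601602 0.11035468 0.026     ]
bl [ 0.46642824  0.39943249 -0.00176825] [0.46342223 0.39681829 0.026     ]
br [0.46246005 0.10872153 0.00300347] [0.46003445 0.11192689 0.026     ]
(475, 275) [ 0.48878124 -0.11709792  0.00682444] [ 0.48659919 -0.11156642  0.024     ]
(453, 250) [ 0.55386642 -0.06061481  0.02115423] [ 0.55334943 -0.05981883  0.024     ]
(454, 208) [ 0.6723527  -0.07704174  0.00304164] [ 0.66660271 -0.07098796  0.024     ]
(501, 210) [ 0.66413408 -0.20335161  0.002581  ] [ 0.65840147 -0.19499117  0.024     ]
(498, 294) [ 0.4363745  -0.16574115  0.02525168] [ 0.43648218 -0.16620023  0.024     ]
(452, 291) [ 0.44846505 -0.05457792  0.00427078] [ 0.44660432 -0.04923047  0.024     ]
[[-2.03478692e-02 -9.99779153e-01 -5.25454788e-03  2.95195345e-01]
 [-9.79972546e-01  2.09855132e-02 -1.98023778e-01  5.65531729e-01]
 [ 1.98090314e-01  1.11995074e-03 -9.80183132e-01  1.15529888e+00]
 [ 0.00000000e+00  0.00000000e+00  0.00000000e+00  1.00000000e+00]]
```

View pics/z1.png

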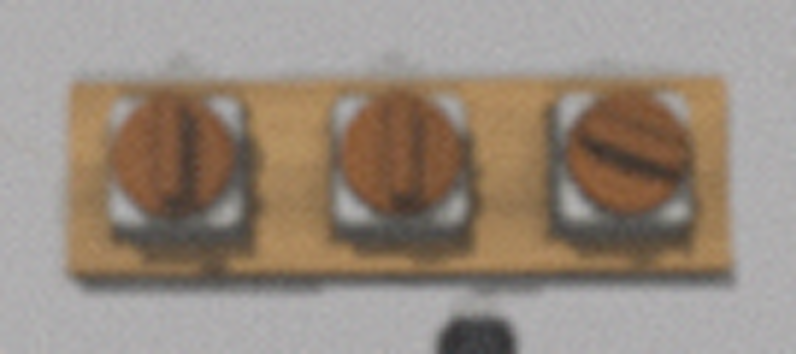

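View pics/z2.png

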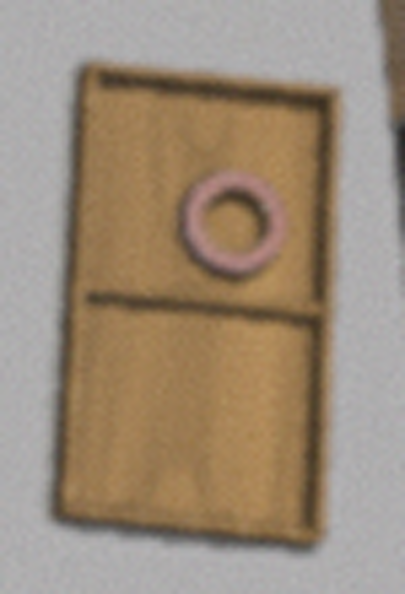

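```bash
python3 - <<'E'
from h import *
import pickle
for n in('top0','side0'):
    c=pickle.load(open(n+'.pkl','rb'))
    K=c['intrinsics'];E=c['extrinsics'];d=c['range_z']
    v,u=np.mgrid[:480,:640];P=np.stack([u,v,np.ones_like(u)],-1)@np.linalg.inv(K).T*d[...,None]
    W=(P-E[:3,3])@E[:3,:3]
    for cx,cy in[(.505,.348),(.503,.256),(.501,.164)]:
        m=(abs(W[...,0]-cx)<.045)&(abs(W[...,1]-cy)<.045)&(d>0)
        for lo,hi in[(.085,.1),(.1,.125),(.107,.125)]:
            mm=m&(W[...,2]>lo)&(W[...,2]<hi);Q=W[mm]
            if len(Q)<6: print(n,cy,lo,len(Q));continue
            q=Q[:,:2]-Q[:,:2].mean(0);w,V=np.linalg.eigh(q.T@q);a=V[:,1]
            pr=q@a
            print(n,cy,lo,len(Q),Q.mean(0).round(4),'ang',np.degrees(np.arctan2(a[1],a[0]))%180,'ext',np.ptp(pr),(Q.min(0).round(3),Q.max(0).round(3)))
c=pickle.load(open('top0.pkl','rb'))
save('z3',cv2.resize(c['pixels'][240:300,340:400],None,fx=10,fy=10,interpolation=cv2.INTER_CUBIC))
c=pickle.load(open('side0.pkl','rb'))
save('z4',cv2.resize(c['pixels'][210:310,310:410],None,fx=6,fy=6,interpolation=cv2.INTER_CUBIC))
E
```

```text
top0 0.348 0.085 233 [0.5084 0.351  0.0907] ang 92.86226247800876 ext 0.04966397638170568 (array([0.485, 0.327, 0.085]), array([0.535, 0.376, 0.1  ]))
top0 0.348 0.1 106 [0.5093 0.3511 0.1143] ang 0.5338110107864225 ext 0.04225154292258608 (array([0.488, 0.345, 0.1  ]), array([0.531, 0.357, 0.122]))
top0 0.348 0.107 97 [0.5091 0.3516 0.1153] ang 1.727061348860616 ext 0.041505053885920185 (array([0.489, 0.345, 0.107]), array([0.531, 0.357, 0.122]))
top0 0.256 0.085 256 [0.5074 0.2566 0.0905] ang 86.01487069603009 ext 0.0498051731738591 (array([0.483, 0.231, 0.085]), array([0.533, 0.28 , 0.097]))
top0 0.256 0.1 92 [0.5083 0.2561 0.1158] ang 178.49603897509326 ext 0.044123547032390485 (array([0.487, 0.251, 0.106]), array([0.531, 0.261, 0.122]))
top0 0.256 0.107 91 [0.5086 0.2562 0.1159] ang 178.08232900511518 ext 0.04408770047838237 (array([0.487, 0.251, 0.109]), array([0.531, 0.261, 0.122]))
top0 0.164 0.085 242 [0.5058 0.1631 0.0906] ang 160.28423473336483 ext 0.05251986541438201 (array([0.482, 0.138, 0.085]), array([0.534, 0.187, 0.1  ]))
top0 0.164 0.1 105 [0.5068 0.1623 0.1147] ang
[... 920 characters left out ...]
46084817443 ext 0.04307481005708703 (array([0.49 , 0.253, 0.1  ]), array([0.534, 0.269, 0.121]))
side0 0.256 0.107 84 [0.5125 0.2632 0.1141] ang 179.28671751543746 ext 0.04274690690582772 (array([0.491, 0.253, 0.108]), array([0.534, 0.269, 0.121]))
side0 0.164 0.085 118 [0.5096 0.1742 0.092 ] ang 23.015790849126603 ext 0.05040152457855528 (array([0.486, 0.148, 0.086]), array([0.536, 0.194, 0.1  ]))
side0 0.164 0.1 76 [0.5108 0.1707 0.1114] ang 64.59625367908494 ext 0.04709730646561598 (array([0.499, 0.142, 0.1  ]), array([0.524, 0.187, 0.119]))
side0 0.164 0.107 55 [0.5113 0.1704 0.1143] ang 65.39289668971902 ext 0.0471437495122173 (array([0.5  , 0.142, 0.107]), array([0.524, 0.187, 0.119]))
```

View pics/z3.png

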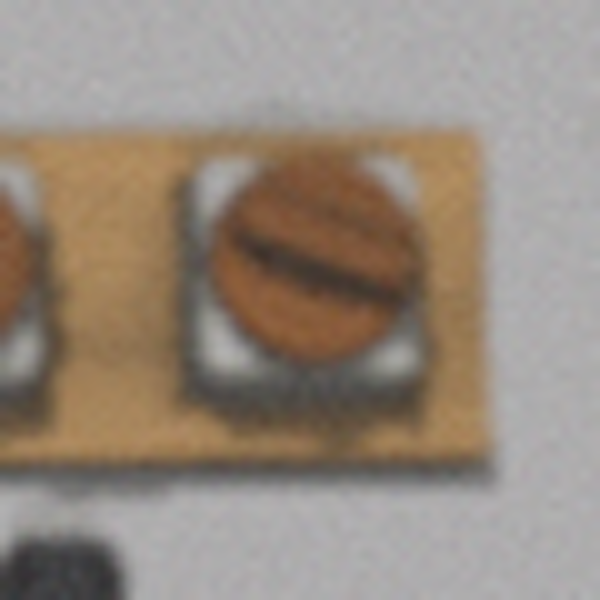

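View pics/z4.png

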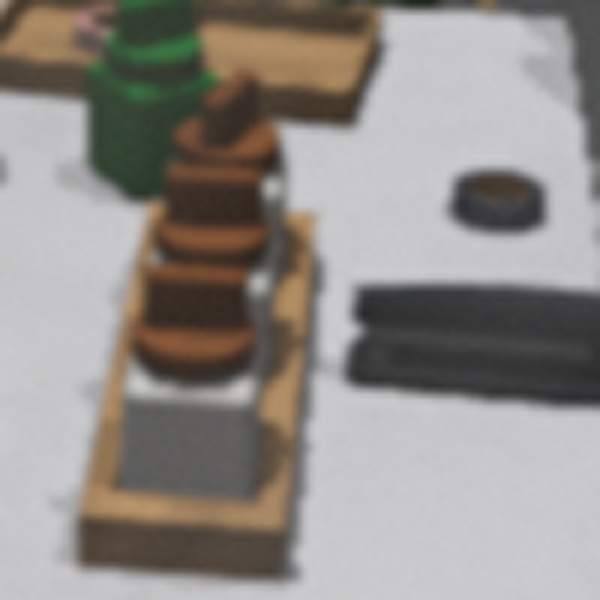

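The caps are at z1 px (180,150), (400,150) and (630,150), which are (295,266), (333,266) and (371,266) in the full picture. The first two bars stand square across the holder. The third, at (371,266), lies about 68° CCW, so it is the loose one, and both enlarged crops confirm it. The green jars at (170,313) and (421,249) and the yellow one at (468,169) are look-alikes.

```bash
cat >> h.py <<'E'
def plan(pos,yaw=None,k=None):
    o=readout.get_obs();T=R.from_quat(o['ee_rot']);M=T.as_matrix()
    print('t',round(o['clock'],2),'pos',o['position'].round(4),'toolx',M[:,0].round(3),'jaw yaw',np.degrees(np.arctan2(M[1,2],M[0,2])).round(1),'q',o['joint_pos'].round(2),'F',o['ft_force'].round(1),'M',o['torque'].round(2),'w',round(o['grip_width'],3))
    if pos is None: return
    d=M.T@(np.array(pos)-o['position'])*1000
    print('shift mm',d.round(1))
    if yaw is not None:
        for y in(yaw,yaw+180):
            a=np.radians(y);z=np.array([np.cos(a),np.sin(a),0]);x=np.array([0,0,-1.]);G=np.stack([x,np.cross(z,x),z],1)
            print(' jaw',y,'rotvec deg',np.degrees((T.inv()*R.from_matrix(G)).as_rotvec()).round(1))
E
python3 -c "
from h import *
plan([.508,.1625,.19],-22.3)"
```

```text
t 0.1 pos [ 0.2454 -0.5744  0.1984] toolx [-0.001  0.001 -1.   ] jaw yaw -66.9 q [ 1.14  0.33 -0.06  1.46  0.02  1.35 -0.09] F [-0.2 -0.2  0.2] M [ 0.05 -0.02  0.06] w 1.003
shift mm [   9.1  531.  -574.4]
 jaw -22.3 rotvec deg [-44.6  -0.1  -0. ]
 jaw 157.7 rotvec deg [ 1.354e+02 -0.000e+00  1.000e-01]
```

```bash
python3 -m inch '[[[-3,0,0],[0,40,-25],0],[[-6,0,0],[0,80,-52],0],[[-9,0,0],[0,120,-80],0],[[-12,0,0],[0,160,-110],0],[[-15,0,0],[0,200,-142],0],[[-18,0,0],[0,240,-176],0],[[-21,0,0],[0,275,-212],0],[[-24,0,0],[0,310,-250],0],[[-27,0,0],[0,340,-290],0],[[-30,0,0],[0,370,-330],0]]' 40; python3 -c "
from h import *
plan([.508,.1625,.19],-22.3)"
```

```text
clock: 1.35
position: [0.456, -0.1239, 0.1986]
ee_rot: [0.223, 0.671, -0.223, 0.671]
ft_force: [0.6, -0.2, 0.2]
grip_width: 1.001
t 1.35 pos [ 0.456  -0.1239  0.1986] toolx [-0.001  0.001 -1.   ] jaw yaw -36.8 q [ 0.66  0.02 -0.49  1.82  0.01  1.3  -0.48] F [ 0.6 -0.2  0.2] M [ 0.04 -0.02  0.05] w 1.001
shift mm [   8.9  260.6 -129.8]
 jaw -22.3 rotvec deg [-14.5  -0.1  -0. ]
 jaw 157.7 rotvec deg [ 1.655e+02 -0.000e+00  1.000e-01]
```

```bash
python3 -m inch '[[[-2,0,0],[0,37,-18],0],[[-4,0,0],[0,74,-37],0],[[-6,0,0],[0,111,-55],0],[[-9,0,0],[0,149,-74],0],[[-11,0,0],[2,186,-93],0],[[-13,0,0],[5,223,-111],0],[[-14.5,0,0],[8,250,-125],0],[[-14.5,0,0],[9,260.6,-129.8],0],[[-14.5,0,0],[9,260.6,-129.8],0]]'; python3 - <<'E'
from h import *
plan([.508,.1625,.094],-22.3)
c=camera('top');save('t1',c['pixels']);save('t1z',cv2.resize(c['pixels'][200:320,290:430],None,fx=5,fy=5,interpolation=cv2.INTER_CUBIC))
c=camera('side');save('s1z',cv2.resize(c['pixels'][150:310,270:430],None,fx=3.7,fy=3.7,interpolation=cv2.INTER_CUBIC))
E
```

```text
clock: 2.48
position: [0.5078, 0.1624, 0.1895]
ee_rot: [0.137, 0.694, -0.136, 0.693]
ft_force: [0.1, -0.3, 0.0]
grip_width: 1.001
t 2.48 pos [0.5078 0.1624 0.1895] toolx [-0.002  0.001 -1.   ] jaw yaw -22.3 q [ 0.28  0.21 -0.77  1.68  0.15  1.31 -0.9 ] F [ 0.1 -0.3  0. ] M [-0.02 -0.02  0.04] w 1.001
shift mm [95.5  0.1  0.3]
 jaw -22.3 rotvec deg [ 0.  -0.1 -0. ]
 jaw 157.7 rotvec deg [-180.     0.    -0.2]
```

View pics/t1z.png

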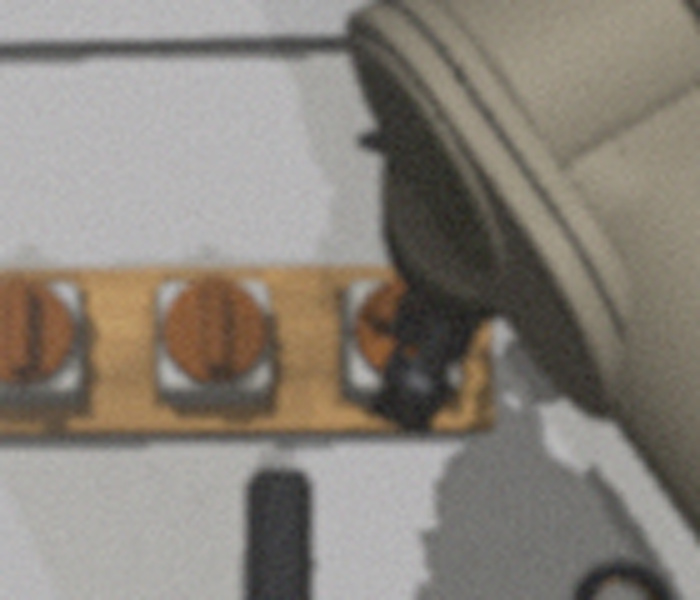

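View pics/s1z.png

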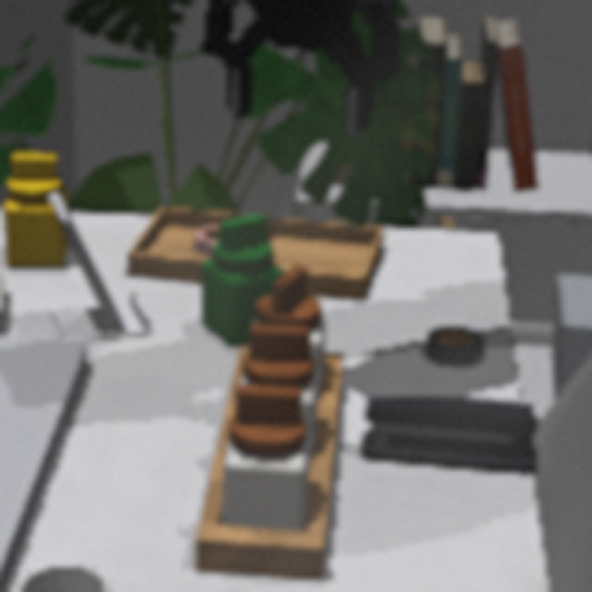

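```bash
python3 -m inch '[[[0,0,0],[25,0,0],0],[[0,0,0],[50,0,0],0],[[0,0,0],[70,0,0],0.3],[[0,0,0],[85,0,0],0.5],[[0,0,0],[94,0,0],0.5],[[0,0,0],[94,0,0],0.6]]' 40 ;python3 - <<'E'
from h import *
plan([.508,.1625,.095],-22.3)
c=camera('top');save('t2z',cv2.resize(c['pixels'][200:320,290:430],None,fx=5,fy=5,interpolation=cv2.INTER_CUBIC))
c=camera('side');save('s2z',cv2.resize(c['pixels'][180:280,290:390],None,fx=6,fy=6,interpolation=cv2.INTER_CUBIC))
E
```

```text
clock: 3.32
position: [0.5079, 0.1608, 0.0956]
ee_rot: [0.137, 0.694, -0.137, 0.693]
ft_force: [-0.7, 0.5, 0.3]
grip_width: 0.399
t 3.33 pos [0.5079 0.1608 0.0956] toolx [-0.002  0.    -1.   ] jaw yaw -22.4 q [ 0.26  0.3  -0.75  1.8   0.23  1.13 -0.95] F [-0.7  0.5  0.3] M [-0.06  0.04 -0.02] w 0.399
shift mm [ 0.6  1.6 -0.6]
 jaw -22.3 rotvec deg [-0.1 -0.1  0. ]
 jaw 157.7 rotvec deg [1.799e+02 0.000e+00 1.000e-01]
```

View pics/s2z.png

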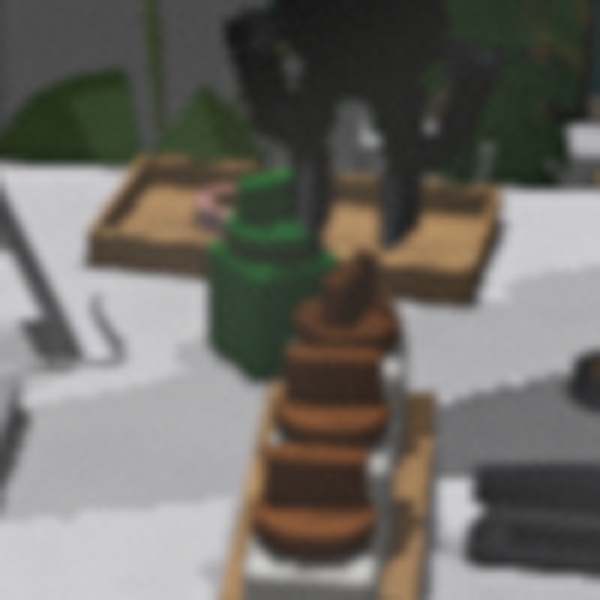

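View pics/t2z.png

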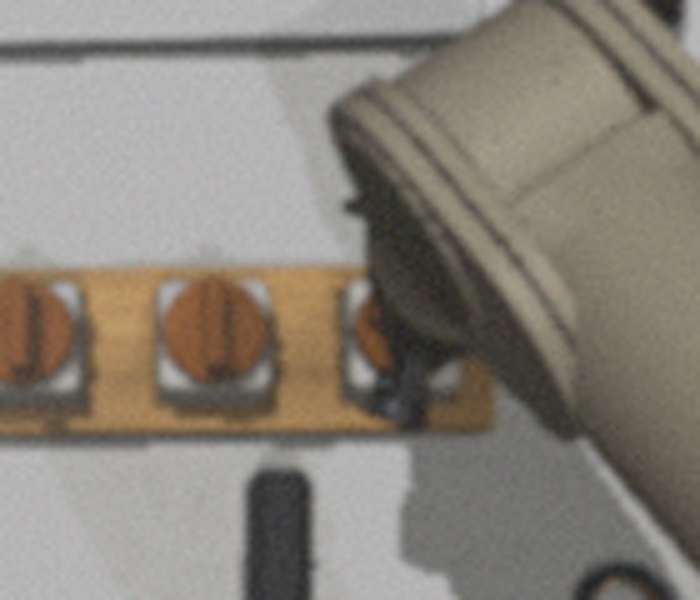

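```bash
python3 - <<'E'
from h import *
c=camera('side');p=c['pixels'].copy()
save('s3',p)
for P in [(.508,.161,.0956),(.508,.1625,.116),(.54,.15,.105),(.476,.175,.105)]:
    q=proj(c,P);print(P,q,(q-[290,180])*6)
print(c['extrinsics'], readout.get_obs()['clock'])
d=c['range_z']
for v in range(205,245,4): print(v,d[v,335:368:2].round(2))
E
```

```text
(0.508, 0.161, 0.0956) [348.61780571 230.34942141] [351.70683425 302.09652844]
(0.508, 0.1625, 0.116) [348.81490995 224.0568374 ] [352.88945973 264.3410244 ]
(0.54, 0.15, 0.105) [337.88302809 225.23865854] [287.29816852 271.43195122]
(0.476, 0.175, 0.105) [359.74979634 229.97175828] [418.49877803 299.83054967]
[[-0.99371902 -0.11172726  0.00628743  0.59634459]
 [-0.05417122  0.43112212 -0.90066598  0.02060145]
 [ 0.09791829 -0.89534951 -0.43446665  1.39600248]
 [ 0.          0.          0.          1.        ]] 3.475
205 [2.86 2.86 1.23 1.23 1.24 2.85 2.54 2.53 2.52 1.2  1.2  1.2  1.2  1.19
 1.19 1.2  2.15]
209 [1.37 1.38 1.24 1.23 1.24 1.6  1.6  1.6  1.59 1.21 1.21 1.21 1.22 2.81
 2.15 2.13 2.14]
213 [1.38 1.38 1.24 1.24 1.24 1.6  1.61 1.6  1.6  1.21 1.22 1.22 1.23 1.59
 1.58 1.59 1.58]
217 [1.38 1.38 1.38 1.24 1.25 1.58 1.58 1.57 1.58 1.22 1.22 1.22 1.58 1.57
 1.57 1.58 1.57]
221 [1.37 1.37 1.37 1.38 1.39 1.54 1.54 1.55 1.54 1.54 1.23 1.54 1.55 1.54
 1.55 1.54 1.55]
225 [1.37 1.37 1.38 1.38 1.38 1.24 1.24 1.24 1.26 1.49 1.49 1.48 1.48 1.48
 1.48 1.48 1.47]
229 [1.37 1.38 1.38 1.38 1.24 1.23 1.24 1.25 1.26 1.49 1.48 1.49 1.48 1.49
 1.49 1.48 1.47]
233 [1.38 1.39 1.25 1.25 1.24 1.23 1.24 1.25 1.25 1.25 1.25 1.47 1.47 1.46
 1.47 1.47 1.47]
237 [1.39 1.39 1.16 1.24 1.24 1.24 1.24 1.24 1.24 1.25 1.25 1.28 1.44 1.44
 1.44 1.44 1.44]
241 [1.39 1.17 1.16 1.16 1.16 1.16 1.16 1.16 1.16 1.16 1.24 1.29 1.41 1.41
 1.41 1.41 1.41]
```

View pics/s3.png

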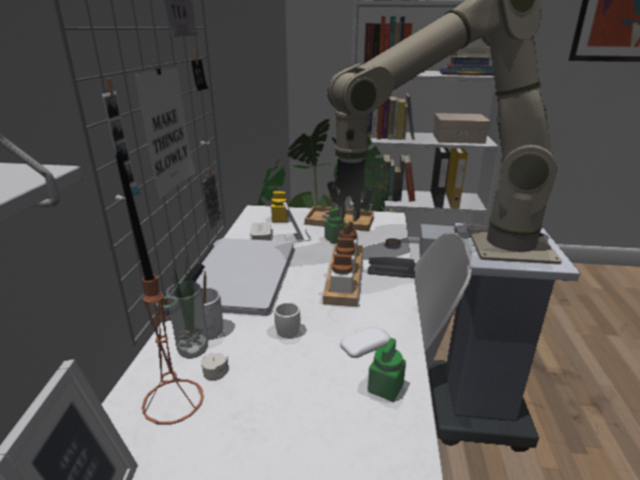

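```bash
python3 - <<'E'
from h import *
c=camera('side');K=c['intrinsics'];E=c['extrinsics'];d=c['range_z']
v,u=np.mgrid[:480,:640];P=np.stack([u,v,np.ones_like(u)],-1)@np.linalg.inv(K).T*d[...,None]
W=(P-E[:3,3])@E[:3,:3]
m=(abs(W[...,0]-.51)<.06)&(abs(W[...,1]-.16)<.06)&(W[...,2]>.1)&(W[...,2]<.16)
for y,x in np.argwhere(m)[::1]:
    if y>=214: print(x,y,W[y,x].round(3),c['pixels'][y,x])
E
```

```text
338 214 [0.54  0.157 0.143] [48 52 46]
339 214 [0.537 0.163 0.146] [57 56 55]
340 214 [0.534 0.165 0.147] [61 61 61]
341 214 [0.531 0.165 0.147] [57 56 57]
342 214 [0.528 0.162 0.146] [47 46 46]
343 214 [0.526 0.154 0.143] [47 44 43]
344 214 [0.523 0.15  0.141] [66 58 50]
353 214 [0.497 0.18  0.155] [71 63 56]
354 214 [0.494 0.181 0.155] [55 55 54]
355 214 [0.491 0.176 0.153] [49 50 51]
356 214 [0.488 0.175 0.153] [43 41 42]
357 214 [0.486 0.182 0.156] [38 37 38]
358 214 [0.483 0.176 0.154] [35 35 34]
359 214 [0.48  0.166 0.15 ] [46 41 38]
338 215 [0.54  0.155 0.139] [49 56 47]
339 215 [0.537 0.152 0.138] [54 59 55]
340 215 [0.534 0.163 0.143] [62 64 64]
341 215 [0.531 0.167 0.144] [58 57 58]
342 215 [0.528 0.162 0.143] [46 46 45]
343 215 [0.526 0.156 0.14 ] [48 46 44]
344 215 [0.523 0.147 0.137] [81 67 54]
353 215 [0.497 0.176 0.15 ] [88 75 63]
354 215 [0.494 0.18  0.152] [62 60 57]
355 215 [0.491 0.179 0.152] [47 48 48]
356 215 [0.488 0.174 0.15 ] [43 43 42]
357 215 [0.486 0.178 0.152] [38 38 38]
358 215 [0.483 0.173 0.15 ] [38 36 36]
359 215 [0.48  0.167 0.147] [60 52 43]
340 216 
[... 4013 characters left out ...]
48 229 [0.509 0.172 0.105] [50 42 36]
349 229 [0.507 0.166 0.102] [49 41 36]
350 229 [0.504 0.162 0.1  ] [50 41 36]
343 230 [0.523 0.181 0.105] [77 57 45]
344 230 [0.52  0.183 0.106] [66 52 43]
345 230 [0.517 0.187 0.108] [61 48 40]
346 230 [0.514 0.186 0.108] [58 47 39]
347 230 [0.512 0.179 0.105] [52 43 38]
348 230 [0.509 0.174 0.103] [49 40 34]
349 230 [0.507 0.171 0.101] [49 41 35]
343 231 [0.523 0.184 0.103] [80 58 45]
344 231 [0.52  0.187 0.105] [68 52 43]
345 231 [0.517 0.186 0.104] [63 49 41]
346 231 [0.514 0.186 0.105] [56 44 38]
347 231 [0.512 0.182 0.103] [53 45 38]
348 231 [0.509 0.176 0.1  ] [51 42 37]
343 232 [0.523 0.185 0.101] [80 58 45]
345 232 [0.517 0.183 0.1  ] [60 47 38]
```

```bash
python3 - <<'E'
from h import *
import pickle
c=pickle.load(open('side0.pkl','rb'))
E=c['extrinsics'];t=-E[:3,:3].T@E[:3,3]
for u,v,y in[(334.9,181,.163),(366.5,185,.19),(341,219,.165),(355,221.5,.177)]:
    r=E[:3,:3].T@np.linalg.inv(c['intrinsics'])@[u,v,1];print(t+r*(y-t[1])/r[1])
# start image: gripper points near fingers at start
K=c['intrinsics'];d=c['range_z'];print(proj(c,[.2454,-.5744,.1983]),proj(c,[.2454,-.5744,.2113]))
save('s0z',cv2.resize(c['pixels'][60:160,380:480],None,fx=6,fy=6,interpolation=cv2.INTER_CUBIC))
v,u=np.mgrid[:480,:640];P=np.stack([u,v,np.ones_like(u)],-1)@np.linalg.inv(K).T*d[...,None]
W=(P-E[:3,3])@E[:3,:3]
m=(abs(W[...,0]-.245)<.1)&(abs(W[...,1]+.575)<.1)&(W[...,2]>.1)&(W[...,2]<.3)
print(np.sort(W[m][:,2])[:10]); print(np.argwhere(m)[-6:])
E
```

```text
[0.55003923 0.163      0.2423753 ]
[0.46351175 0.19       0.24386398]
[0.53049318 0.165      0.13149613]
[0.49031561 0.177      0.13116783]
[422.04008491 139.0800877 ] [422.3638016  135.98583023]
[0.24748141 0.24776536 0.24875927 0.24906566 0.24919234 0.24952683
 0.25069189 0.25124587 0.25146708 0.25179122]
[[128 431]
 [129 426]
 [129 427]
 [129 428]
 [129 429]
 [129 430]]
```

View pics/s0z.png

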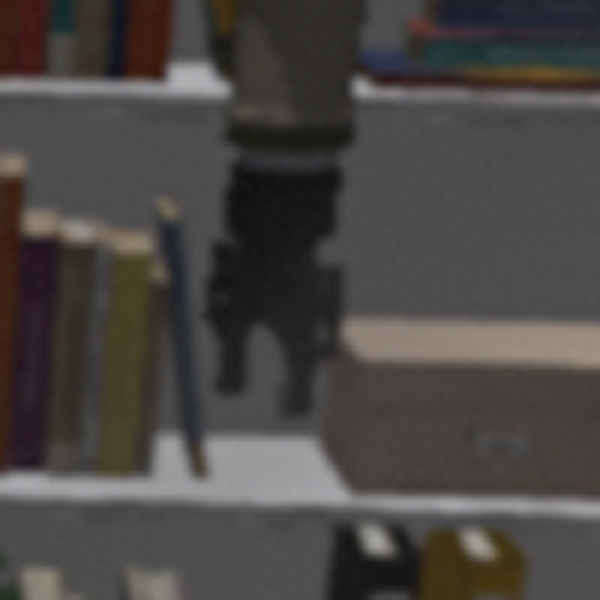

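```bash
python3 -m inch '[[[0,0,0],[0.5,1.5,-0.5],0.8],[[0,0,0],[0.5,1.5,-0.5],0.9],[[0,0,0],[0.5,1.5,-0.5],1],[[0,0,0],[0.5,1.5,-0.5],1],[[0,0,0],[0.5,1.5,-0.5],1]]' 40 ;python3 - <<'E'
from h import *
plan([.508,.1625,.095],-22.3)
c=camera('side');save('s4z',cv2.resize(c['pixels'][180:280,290:390],None,fx=6,fy=6,interpolation=cv2.INTER_CUBIC))
E
```

```text
clock: 4.15
position: [0.5086, 0.1628, 0.0959]
ee_rot: [0.137, 0.694, -0.137, 0.694]
ft_force: [-0.5, -0.3, -0.3]
grip_width: -0.0
t 4.15 pos [0.5086 0.1628 0.0959] toolx [-0.     0.001 -1.   ] jaw yaw -22.4 q [ 0.25  0.3  -0.75  1.8   0.23  1.13 -0.96] F [-0.5 -0.3 -0.3] M [ 0.04 -0.02  0.01] w -0.0
shift mm [ 0.9 -0.5 -0.4]
 jaw -22.3 rotvec deg [-0.1 -0.  -0. ]
 jaw 157.7 rotvec deg [179.9  -0.    0. ]
```

View pics/s4z.png

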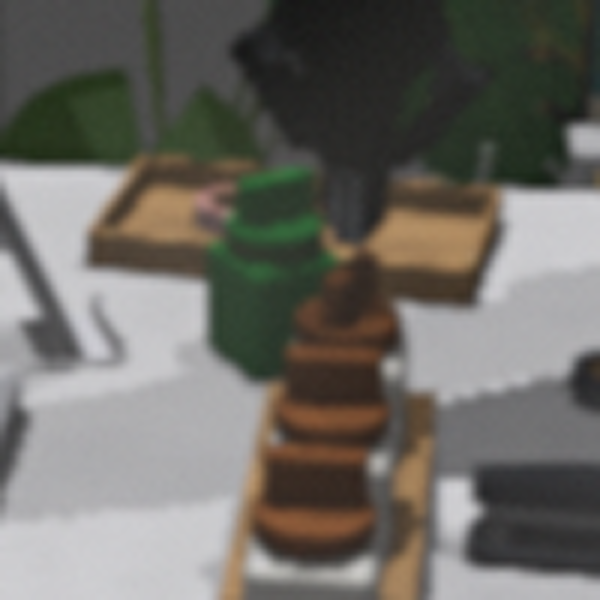

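The jaws closed onto nothing, above the bar. The fingers really end about 30 mm higher than the reported TCP, so I'll measure that offset.

```bash
python3 - <<'E'
from h import *
for n in('side','top'):
    c=camera(n);K=c['intrinsics'];E=c['extrinsics'];d=c['range_z']
    v,u=np.mgrid[:480,:640];P=np.stack([u,v,np.ones_like(u)],-1)@np.linalg.inv(K).T*d[...,None]
    W=(P-E[:3,3])@E[:3,:3]
    if n=='side':
        for y in range(206,227):
            r=[(x,*W[y,x].round(3)) for x in range(340,362) if 1.1<d[y,x]<1.3]
            if r: 
                a=np.array(r);print(y,a[0,0],a[-1,0],np.median(a[:,1:],0).round(3))
E
```

```text
206 343.0 358.0 [0.504 0.176 0.177]
207 343.0 357.0 [0.506 0.176 0.174]
208 344.0 354.0 [0.508 0.17  0.168]
209 344.0 354.0 [0.508 0.172 0.166]
210 344.0 353.0 [0.509 0.172 0.163]
211 344.0 353.0 [0.51  0.172 0.16 ]
212 343.0 353.0 [0.511 0.172 0.157]
213 343.0 353.0 [0.511 0.172 0.154]
214 343.0 353.0 [0.511 0.171 0.15 ]
215 343.0 353.0 [0.511 0.174 0.148]
216 344.0 353.0 [0.509 0.172 0.145]
217 344.0 353.0 [0.508 0.173 0.142]
218 345.0 352.0 [0.509 0.173 0.14 ]
219 345.0 351.0 [0.51  0.171 0.135]
220 346.0 350.0 [0.51  0.173 0.133]
221 350.0 350.0 [0.506 0.147 0.119]
222 349.0 352.0 [0.504 0.152 0.118]
223 347.0 352.0 [0.506 0.157 0.116]
224 346.0 352.0 [0.507 0.165 0.117]
225 345.0 352.0 [0.508 0.17  0.116]
226 344.0 352.0 [0.51  0.173 0.115]
```

```bash
python3 -m inch '[[[0,0,0],[0,0,0],0.55],[[0,0,0],[0,0,0],0.55],[[0,0,0],[0,0,0],0.55],[[0,0,0],[10,-0.5,-0.5],0.55],[[0,0,0],[20,-0.5,-0.5],0.55],[[0,0,0],[28,-0.5,-0.5],0.55],[[0,0,0],[32,-0.5,-0.5],0.55],[[0,0,0],[32,-0.5,-0.5],0.55]]' 40 ;python3 - <<'E'
from h import *
plan([.508,.1625,.06],-22.3)
c=camera('side');save('s5z',cv2.resize(c['pixels'][180:280,290:390],None,fx=6,fy=6,interpolation=cv2.INTER_CUBIC))
E
```

```text
clock: 5.3
position: [0.5078, 0.1626, 0.0637]
ee_rot: [0.137, 0.694, -0.137, 0.693]
ft_force: [-0.3, -0.3, 0.4]
grip_width: 0.446
t 5.3 pos [0.5078 0.1626 0.0637] toolx [-0.001  0.001 -1.   ] jaw yaw -22.4 q [ 0.24  0.34 -0.73  1.83  0.26  1.07 -0.98] F [-0.3 -0.3  0.4] M [ 0.03  0.04 -0.03] w 0.446
shift mm [3.7 0.  0.3]
 jaw -22.3 rotvec deg [-0.1 -0.  -0. ]
 jaw 157.7 rotvec deg [ 1.799e+02 -0.000e+00  1.000e-01]
```

View pics/s5z.png

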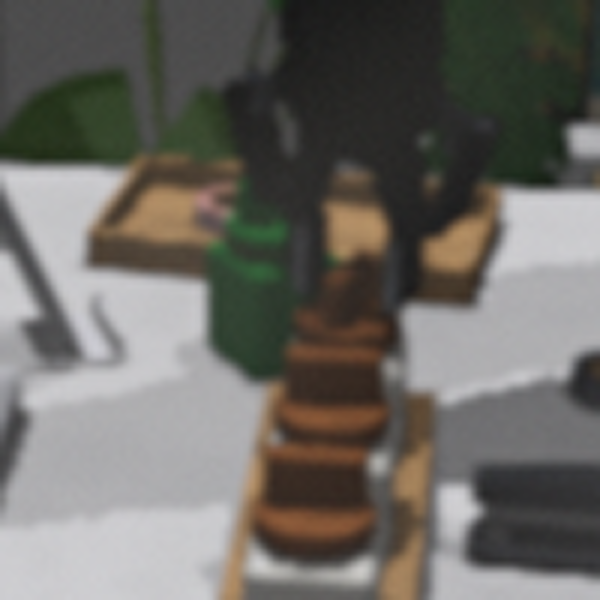

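The fingers now straddle the bar, with tips at about (300,300) and (395,300) and the bar at (355,280). I'll lower a little more and close.

```bash
python3 -m inch '[[[0,0,0],[2,0,0],0.7],[[0,0,0],[3.5,0,0],0.85],[[0,0,0],[3.5,0,0],1],[[0,0,0],[3.5,0,0],1],[[0,0,0],[3.5,0,0],1]]' 40 ;python3 - <<'E'
from h import *
plan([.508,.1625,.06],-22.3)
c=camera('side');save('s6z',cv2.resize(c['pixels'][180:280,290:390],None,fx=6,fy=6,interpolation=cv2.INTER_CUBIC))
E
```

```text
clock: 5.98
position: [0.508, 0.1626, 0.0605]
ee_rot: [0.137, 0.694, -0.137, 0.694]
ft_force: [2.1, -0.7, -0.5]
grip_width: 0.132
t 5.97 pos [0.508  0.1626 0.0605] toolx [ 0.     0.001 -1.   ] jaw yaw -22.4 q [ 0.24  0.35 -0.73  1.83  0.26  1.06 -0.99] F [ 2.1 -0.7 -0.5] M [-0.03 -0.3   0.  ] w 0.132
shift mm [ 0.5 -0.1  0. ]
 jaw -22.3 rotvec deg [-0.1 -0.  -0. ]
 jaw 157.7 rotvec deg [ 1.799e+02 -1.000e-01  0.000e+00]
```

View pics/s6z.png

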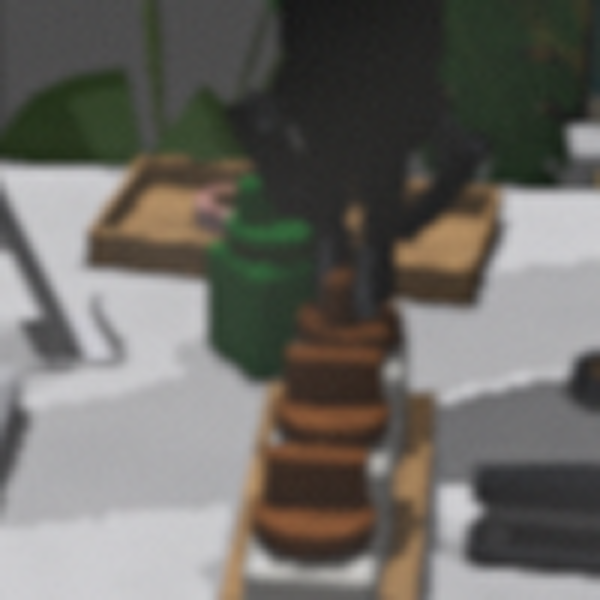

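```bash
python3 -m inch '[[[6,0,0],[0,0,0],1],[[12,0,0],[0,0,0],1],[[18,0,0],[0,0,0],1],[[24,0,0],[0,0,0],1],[[30,0,0],[0,0,0],1],[[36,0,0],[0,0,0],1],[[42,0,0],[0,0,0],1],[[48,0,0],[0,0,0],1],[[54,0,0],[0,0,0],1],[[60,0,0],[0,0,0],1]]' 60 ;python3 - <<'E'
from h import *
plan([.508,.1625,.0605],-91)
E
```

```text
clock: 7.28
position: [0.5076, 0.1633, 0.0605]
ee_rot: [0.467, 0.532, -0.466, 0.531]
ft_force: [-0.9, 1.9, -0.6]
grip_width: 0.128
t 7.28 pos [0.5076 0.1633 0.0605] toolx [-0.     0.001 -1.   ] jaw yaw -82.5 q [ 0.1   0.31 -0.57  1.84  0.19  1.05 -1.98] F [-0.9  1.9 -0.6] M [0.53 0.06 0.06] w 0.128
shift mm [-0.   0.3  0.9]
 jaw -91 rotvec deg [ 8.5 -0.1  0. ]
 jaw 89 rotvec deg [-1.715e+02 -0.000e+00 -1.000e-01]
```

```bash
python3 -m inch '[[[3,0,0],[0,0,0],1],[[6,0,0],[0,0,0],1],[[8,0,0],[0,0,0],1],[[8,0,0],[0,0,0],1]]'; python3 - <<'E'
from h import *
plan(None)
E
python3 -m inch '[[[1,0,0],[0,0,0],1],[[2,0,0],[0,0,0],1],[[2,0,0],[0,0,0],1]]';python3 - <<'E'
from h import *
plan(None)
E
```

```text
clock: 7.78
position: [0.5075, 0.1636, 0.0605]
ee_rot: [0.503, 0.498, -0.502, 0.497]
ft_force: [0.6, 1.5, -1.1]
grip_width: 0.124
t 7.78 pos [0.5075 0.1636 0.0605] toolx [-0.001  0.002 -1.   ] jaw yaw -90.5 q [ 0.08  0.31 -0.55  1.84  0.18  1.04 -2.12] F [ 0.6  1.5 -1.1] M [ 0.33 -0.08 -0.04] w 0.124
clock: 8.15
position: [0.5075, 0.1637, 0.0605]
ee_rot: [0.511, 0.489, -0.511, 0.488]
ft_force: [0.1, 1.4, -0.7]
grip_width: 0.128
t 8.15 pos [0.5075 0.1637 0.0605] toolx [-0.001  0.002 -1.   ] jaw yaw -92.5 q [ 0.08  0.31 -0.54  1.84  0.18  1.04 -2.15] F [ 0.1  1.4 -0.7] M [ 0.3  -0.14  0.01] w 0.128
```

```bash
python3 -m inch '[[[1,0,0],[0,0,0],1],[[2,0,0],[0,0,0],1],[[2,0,0],[0,0,0],1]]';python3 - <<'E'
from h import *
plan(None)
E
python3 -m inch '[[[1,0,0],[0,0,0],1],[[2,0,0],[0,0,0],1],[[2,0,0],[0,0,0],1]]';python3 - <<'E'
from h import *
plan(None)
E
```

```text
clock: 8.52
position: [0.5078, 0.1639, 0.0606]
ee_rot: [0.52, 0.48, -0.519, 0.479]
ft_force: [2.8, 1.0, -1.6]
grip_width: 0.128
t 8.53 pos [0.5078 0.1639 0.0606] toolx [ 0.     0.002 -1.   ] jaw yaw -94.5 q [ 0.07  0.31 -0.54  1.84  0.18  1.04 -2.18] F [ 2.8  1.  -1.6] M [ 0.56 -0.55  0.18] w 0.128
clock: 8.9
position: [0.5078, 0.164, 0.0606]
ee_rot: [0.528, 0.471, -0.527, 0.47]
ft_force: [2.5, 2.0, -2.2]
grip_width: 0.127
t 8.9 pos [0.5078 0.164  0.0606] toolx [ 0.     0.002 -1.   ] jaw yaw -96.5 q [ 0.07  0.3  -0.53  1.84  0.17  1.04 -2.22] F [ 2.5  2.  -2.2] M [ 0.4  -0.58  0.9 ] w 0.127
```

Wrist torque rose to 0.9 N m at the stop, so the cap is tight. I'll ease off slightly, lift, and compute the tray target.

```bash
python3 -m inch '[[[-1,0,0],[0,0,0],1],[[-1.5,0,0],[0,0,0],1],[[-1.5,0,0],[-3,0,0],1],[[-1.5,0,0],[-8,0,0],1],[[-1.5,0,0],[-14,0,0],1],[[-1.5,0,0],[-22,0,0],1],[[-1.5,0,0],[-30,0,0],1],[[-1.5,0,0],[-30,0,0],1]]' 80;python3 - <<'E'
from h import *
import pickle
plan(None)
c=camera('side');save('s7',cv2.resize(c['pixels'][180:300,290:410],None,fx=5,fy=5,interpolation=cv2.INTER_CUBIC))
c=camera('top');save('t7',cv2.resize(c['pixels'][190:320,280:520],None,fx=3.3,fy=3.3,interpolation=cv2.INTER_CUBIC))
c=pickle.load(open('top0.pkl','rb'))
f=lambda a,b:(440+a/5.4-.4,195+b/5.4-.4)
P={n:world(c,*f(*q),z=.024)[:2] for n,q in dict(tl=(83,62),tr=(341,88),bl=(57,518),br=(319,547)).items()}
for k in P:print(k,P[k].round(4))
tl,tr,bl,br=[P[k] for k in('tl','tr','bl','br')]
print('sizes',np.linalg.norm(tl-bl),np.linalg.norm(tr-br),np.linalg.norm(tl-tr),np.linalg.norm(bl-br))
ax=((tl-bl)+(tr-br));ax/=np.linalg.norm(ax);ctr=(tl+tr+bl+br)/4
print('yaw',np.degrees(np.arctan2(ax[1],ax[0])),'ctr',ctr,'empty',ctr-ax*.055)
for q in[(85,300),(322,316),(200,305)]:
    w=world(c,*f(*q),z=.024)[:2];print('divider along',(w-ctr)@ax)
E
```

```text
clock: 9.9
position: [0.5083, 0.1639, 0.0917]
ee_rot: [0.522, 0.478, -0.521, 0.477]
ft_force: [-0.8, -0.5, -1.6]
grip_width: 0.123
t 9.9 pos [0.5083 0.1639 0.0917] toolx [ 0.002  0.002 -1.   ] jaw yaw -95.0 q [ 0.08  0.27 -0.54  1.81  0.15  1.1  -2.17] F [-0.8 -0.5 -1.6] M [-0.02 -0.01 -0.07] w 0.123
tl [ 0.6718 -0.074 ]
tr [ 0.6558 -0.1994]
bl [ 0.4479 -0.0446]
br [ 0.4316 -0.1675]
sizes 0.22582018650694455 0.2264951292539397 0.12643309190074375 0.12394484530226417
yaw -7.7861194446875555 ctr [ 0.55179872 -0.12135184] empty [ 0.49730578 -0.11390069]
divider along -0.006515554473656114
divider along -0.0013182669726707545
divider along -0.002634204784225972
```

View pics/s7.png

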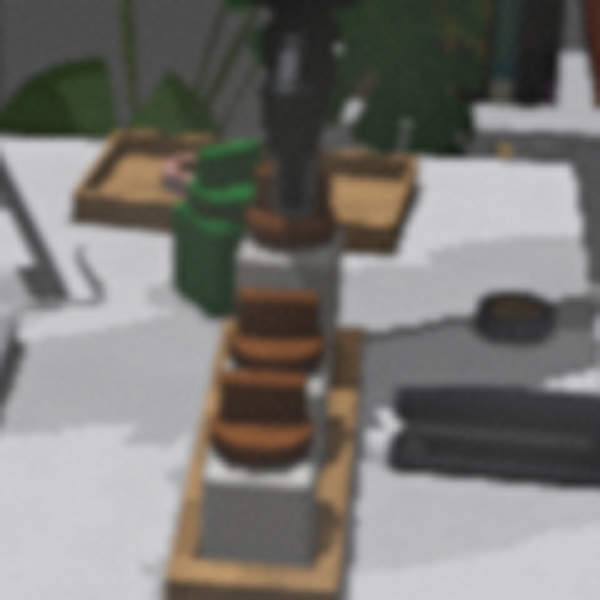

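View pics/t7.png

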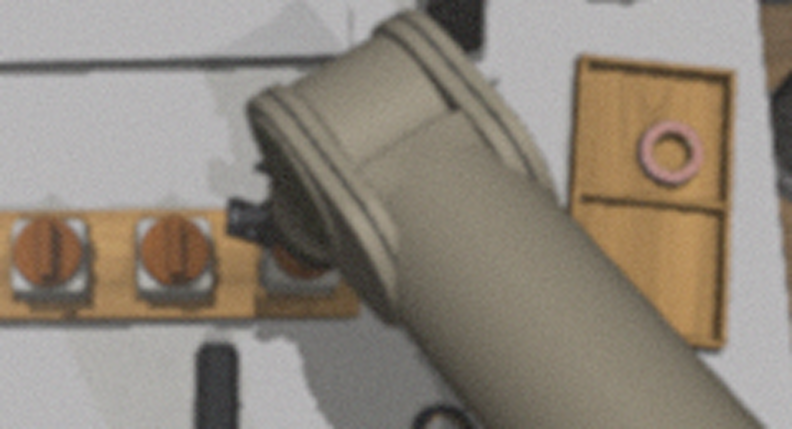

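The jar is lifted clear (side crop: jar body at about (285,280)), and the neighbours are undisturbed and square. Next I raise it and carry it over.

```bash
python3 -m inch '[[[0,0,0],[-20,0,0],1],[[0,0,0],[-45,0,0],1],[[0,0,0],[-70,0,0],1],[[0,0,0],[-90,0,0],1],[[0,0,0],[-90,0,0],1]]';python3 - <<'E'
from h import *
plan([.497,-.114,.182],-97.8)
c=camera('side');save('s8',cv2.resize(c['pixels'][130:290,270:430],None,fx=3.7,fy=3.7,interpolation=cv2.INTER_CUBIC))
E
```

```text
clock: 10.62
position: [0.5084, 0.1639, 0.1816]
ee_rot: [0.523, 0.478, -0.52, 0.478]
ft_force: [0.1, -0.1, -3.8]
grip_width: 0.122
t 10.62 pos [0.5084 0.1639 0.1816] toolx [ 0.002  0.002 -1.   ] jaw yaw -95.0 q [ 0.1   0.18 -0.55  1.71  0.1   1.28 -2.13] F [ 0.1 -0.1 -3.8] M [-0.04 -0.03 -0.05] w 0.122
shift mm [ -1.   13.  277.8]
 jaw -97.8 rotvec deg [ 2.8 -0.1 -0.1]
 jaw 82.2 rotvec deg [-177.2    0.2   -0.2]
```

View pics/s8.png

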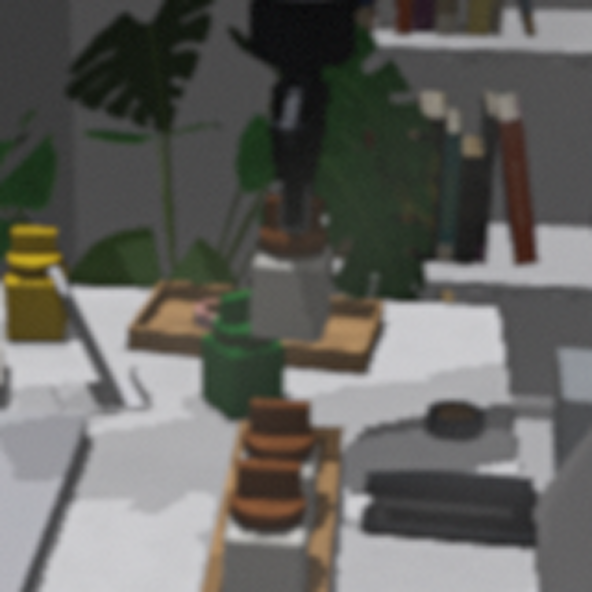

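```bash
python3 -m inch '[[[0,0,0],[-1,0,15],1],[[0,0,0],[-1,2,45],1],[[0.5,0,0],[-1,3,80],1],[[1,0,0],[-1,5,115],1],[[1.5,0,0],[-1,7,150],1],[[2,0,0],[-1,9,185],1],[[2.4,0,0],[-1,11,220],1],[[2.6,0,0],[-1,12,250],1],[[2.8,0,0],[-1,13,270],1],[[2.8,0,0],[-1,13,277.8],1]]';python3 -m inch '[[[0,0,0],[0,0,0],1],[[0,0,0],[0,0,0],1]]'; python3 - <<'E'
from h import *
plan([.497,-.114,.075],-97.8)
c=camera('side');save('s9',cv2.resize(c['pixels'][130:290,270:430],None,fx=3.7,fy=3.7,interpolation=cv2.INTER_CUBIC))
c=camera('top');save('t9',cv2.resize(c['pixels'][190:320,280:520],None,fx=3.3,fy=3.3,interpolation=cv2.INTER_CUBIC))
E
```

```text
clock: 11.92
position: [0.4958, -0.1155, 0.1804]
ee_rot: [0.534, 0.465, -0.533, 0.464]
ft_force: [-0.5, 1.0, -2.4]
grip_width: 0.127
clock: 12.18
position: [0.4958, -0.1144, 0.1803]
ee_rot: [0.533, 0.465, -0.533, 0.464]
ft_force: [0.6, 0.6, -3.2]
grip_width: 0.122
t 12.18 pos [ 0.4958 -0.1144  0.1803] toolx [-0.001  0.002 -1.   ] jaw yaw -97.8 q [ 0.44  0.11 -0.32  1.77  0.03  1.27 -1.6 ] F [ 0.6  0.6 -3.2] M [ 0.    0.03 -0.01] w 0.122
shift mm [105.3   1.2  -0.4]
 jaw -97.8 rotvec deg [-0.  -0.1  0. ]
 jaw 82.2 rotvec deg [1.8e+02 1.0e-01 2.0e-01]
```

View pics/s9.png

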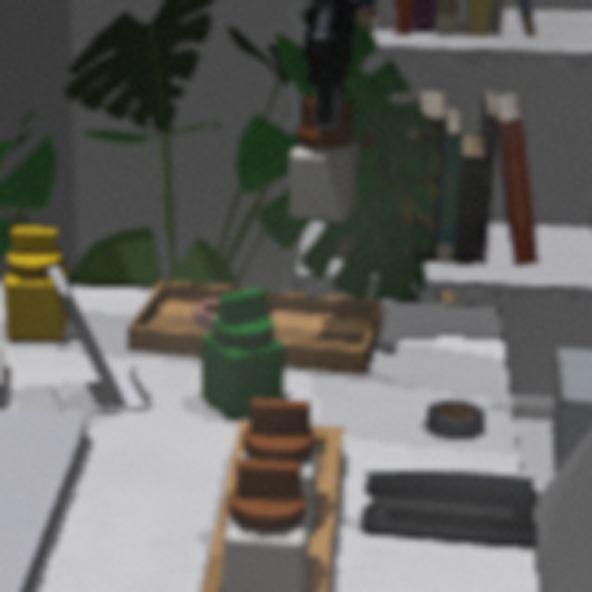

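View pics/t9.png

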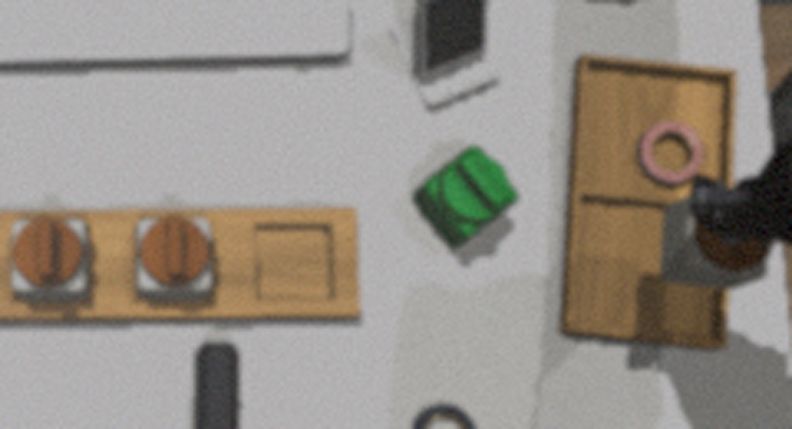

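```bash
python3 - <<'E'
from h import *
c=camera('top');s=camera('side')
for z in(.19,.21,.23):
    P=[.4958,-.114,z];print(z,proj(c,P),(proj(c,P)-[280,190])*3.3,(proj(s,P)-[270,130])*3.7)
for z in(.11,.13,.15):print('bottom corner',z,(proj(s,[.4958,-.086,z])-[270,130])*3.7, 'top near-left edge',(proj(c,[.4958,-.086,z+.064])-[280,190])*3.3)
E
```

```text
0.19 [498.79060065 261.06365716] [722.00898216 234.51006864] [325.7574696  150.44113211]
0.21 [502.06504742 259.59528236] [732.81465648 229.66443178] [326.67657074 128.84005969]
0.23 [505.4643867  258.07090144] [744.03247611 224.63397475] [327.60671275 106.9795004 ]
bottom corner 0.11 [320.89840131 244.79585461] top near-left edge [673.03057559 239.11063084]
bottom corner 0.13 [321.78260588 223.89723405] top near-left edge [682.77351886 234.42143132]
bottom corner 0.15 [322.67736148 202.74923487] top near-left edge [692.88247789 229.55607139]
```

```bash
python3 -m inch '[[[0,0,0],[15,0,0],1],[[0,0,0],[35,1,0],1],[[0,0,0],[55,1,0],1],[[0,0,0],[75,1,0],1],[[0,0,0],[92,1,0],1],[[0,0,0],[104,1,0],1],[[0,0,0],[112,1,0],1],[[0,0,0],[116,1,0],1],[[0,0,0],[116,1,0],1]]'; python3 - <<'E'
from h import *
plan([.497,-.114,.0556],-97.8)
c=camera('side');save('s10',cv2.resize(c['pixels'][170:270,300:400],None,fx=6,fy=6,interpolation=cv2.INTER_CUBIC))
c=camera('top');save('t10',cv2.resize(c['pixels'][195:305,440:515],None,fx=5.4,fy=5.4,interpolation=cv2.INTER_CUBIC))
E
```

```text
clock: 13.5
position: [0.497, -0.1148, 0.0645]
ee_rot: [0.534, 0.465, -0.533, 0.464]
ft_force: [0.5, -0.3, -1.9]
grip_width: 0.125
t 13.5 pos [ 0.497  -0.1148  0.0645] toolx [-0.     0.002 -1.   ] jaw yaw -97.9 q [ 0.43  0.22 -0.32  1.9   0.08  1.03 -1.63] F [ 0.5 -0.3 -1.9] M [ 0.02 -0.03  0.02] w 0.125
shift mm [ 8.9 -0.1 -0.7]
 jaw -97.8 rotvec deg [-0.1 -0.1  0. ]
 jaw 82.2 rotvec deg [179.9   0.    0.2]
```

View pics/s10.png

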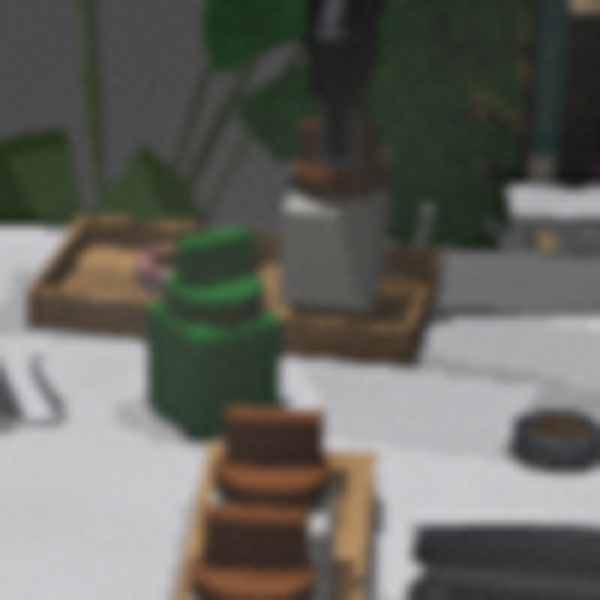

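View pics/t10.png

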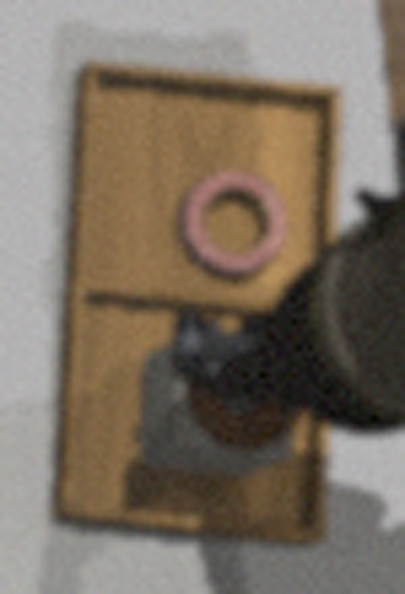

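```bash
python3 -m inch '[[[0,0,0],[2,0,0],1],[[0,0,0],[4,0,0],1],[[0,0,0],[6,0,0],1],[[0,0,0],[6,0,0],1]]'
python3 -m inch '[[[0,0,0],[1,0,0],1],[[0,0,0],[2,0,0],1],[[0,0,0],[2,0,0],1]]'
python3 -m inch '[[[0,0,0],[0.7,0,0],1],[[0,0,0],[0.7,0,0],1]]'
```

```text
clock: 14.1
position: [0.497, -0.1148, 0.0587]
ee_rot: [0.534, 0.465, -0.533, 0.464]
ft_force: [0.1, -0.8, -2.9]
grip_width: 0.122
clock: 14.48
position: [0.497, -0.1148, 0.0566]
ee_rot: [0.534, 0.465, -0.533, 0.464]
ft_force: [0.9, 0.9, -2.3]
grip_width: 0.12
clock: 14.72
position: [0.4969, -0.1148, 0.0558]
ee_rot: [0.534, 0.465, -0.533, 0.464]
ft_force: [0.7, 0.4, -2.1]
grip_width: 0.12
```

```bash
python3 -m inch '[[[0,0,0],[0.7,0,0],1],[[0,0,0],[0.7,0,0],1]]'
python3 -m inch '[[[0,0,0],[0.7,0,0],1],[[0,0,0],[0.7,0,0],1]]'
```

```text
clock: 14.98
position: [0.4971, -0.1149, 0.0555]
ee_rot: [0.534, 0.465, -0.533, 0.464]
ft_force: [-2.0, 0.0, 1.8]
grip_width: 0.122
clock: 15.22
position: [0.4973, -0.1149, 0.0555]
ee_rot: [0.534, 0.465, -0.533, 0.464]
ft_force: [-4.2, 0.4, 7.5]
grip_width: 0.12
```

Contact is at 0.0555 m, the predicted height, with 7.5 N. I'll release and retreat.

```bash
python3 -m inch '[[[0,0,0],[-0.7,0,0],1],[[0,0,0],[-0.7,0,0],0.7],[[0,0,0],[-0.7,0,0],0.6],[[0,0,0],[-0.7,0,0],0.5],[[0,0,0],[-0.7,0,0],0.5]]'; python3 -m inch '[[[0,0,0],[-6,0,0],0.5],[[0,0,0],[-20,0,0],0.5],[[0,0,0],[-40,0,0],0.5],[[0,0,0],[-70,0,0],0.5],[[0,0,0],[-100,0,0],0.5],[[0,0,0],[-100,0,0],0.5]]'; python3 -c "
from h import *
plan([.42,.02,.18])"
```

```text
clock: 15.85
position: [0.4973, -0.1149, 0.0562]
ee_rot: [0.534, 0.465, -0.533, 0.464]
ft_force: [-0.8, -0.2, -0.1]
grip_width: 0.5
clock: 16.6
position: [0.4989, -0.1153, 0.1596]
ee_rot: [0.535, 0.463, -0.532, 0.466]
ft_force: [0.1, -0.1, 0.3]
grip_width: 0.497
t 16.6 pos [ 0.4989 -0.1153  0.1596] toolx [ 0.006  0.    -1.   ] jaw yaw -97.9 q [ 0.44  0.13 -0.32  1.8   0.04  1.22 -1.6 ] F [ 0.1 -0.1  0.3] M [0.03 0.   0.01] w 0.497
shift mm [ -20.9  -96.6 -123.2]
```

```bash
python3 -m inch '[[[0,0,0],[-20,0,30],0.5],[[0,0,0],[-40,0,70],0.5],[[0,0,0],[-50,0,110],0.5],[[0,0,0],[-50,0,150],0.5],[[0,0,0],[-50,0,180],0.5],[[0,0,0],[-50,0,180],0.5]]'; python3 - <<'E'
from h import *
plan(None)
import pickle
c=camera('side');save('s11',cv2.resize(c['pixels'][170:310,300:440],None,fx=4.2,fy=4.2,interpolation=cv2.INTER_CUBIC))
c=camera('top');pickle.dump(c,open('top1.pkl','wb'));save('t11',cv2.resize(c['pixels'][190:310,270:520],None,fx=3.2,fy=3.2,interpolation=cv2.INTER_CUBIC));save('t11z',cv2.resize(c['pixels'][195:305,440:515],None,fx=5.4,fy=5.4,interpolation=cv2.INTER_CUBIC))
K=c['intrinsics'];E=c['extrinsics'];d=c['range_z']
v,u=np.mgrid[:480,:640];P=np.stack([u,v,np.ones_like(u)],-1)@np.linalg.inv(K).T*d[...,None]
W=(P-E[:3,3])@E[:3,:3]
m=(abs(W[...,0]-.497)<.035)&(abs(W[...,1]+.114)<.035)&(d>0)
for lo,hi in[(.06,.075),(.078,.09),(.1,.125)]:
    Q=W[m&(W[...,2]>lo)&(W[...,2]<hi)];
    if len(Q)<4: continue
    q=Q[:,:2]-Q[:,:2].mean(0);w,V=np.linalg.eigh(q.T@q);a=V[:,1];print(lo,len(Q),Q.mean(0).round(4),np.degrees(np.arctan2(a[1],a[0]))%180)
E
```

```text
clock: 17.35
position: [0.4727, -0.296, 0.2089]
ee_rot: [0.535, 0.462, -0.533, 0.465]
ft_force: [-0.2, 0.7, -0.3]
grip_width: 0.5
t 17.35 pos [ 0.4727 -0.296   0.2089] toolx [ 0.005 -0.    -1.   ] jaw yaw -98.1 q [ 0.63  0.18 -0.17  1.63  0.03  1.33 -1.26] F [-0.2  0.7 -0.3] M [ 0.02 -0.   -0.01] w 0.5
0.06 151 [ 0.4909 -0.1051  0.0675] 31.353038706606327
0.078 230 [ 0.4949 -0.1125  0.0854] 69.86287106073199
0.1 114 [ 0.4962 -0.1156  0.1101] 172.493624864034
```

View pics/s11.png

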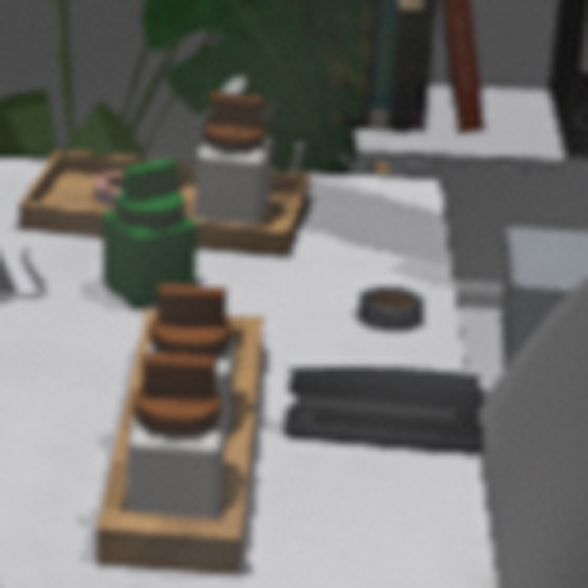

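View pics/t11.png

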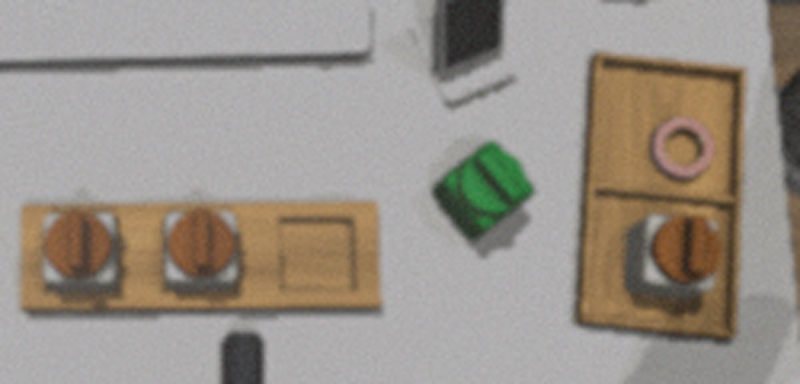

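View pics/t11z.png

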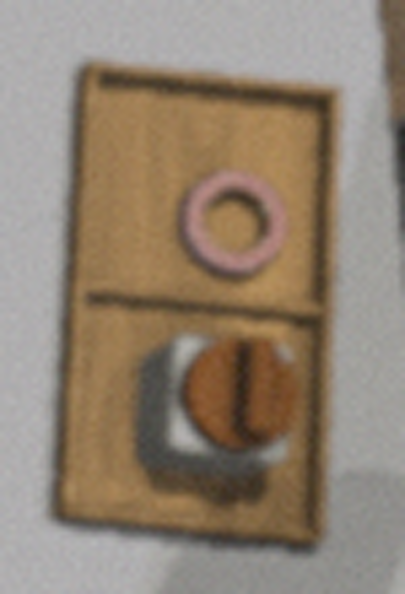

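The jar stands upright in the empty compartment (t11z: cap at (240,392), bar in line with the body and tray). The other two caps at t11 (78,245) and (202,240) are still square. Nothing is touching the robot, so I'm handing in.

```bash
python3 -c "
from h import *
print(manip.hand_in())"
```

```text
the job is handed in; nothing more can be done
None
```

I tightened the loose cap and set its jar upright in the empty compartment of the tray. The job was handed in at about 17.5 s of the 42 s allowed.

- **Which jar:** The loose cap was on the jar at the robot's right-hand end of the holder, pixel (371,266), with its bar about 68° askew.
- **Tightening:** I turned it clockwise until the wrist torque rose to 0.9 N m at its stop. That came at 74° of turn; the extra is about what I'd expect from the jar's play in its pocket.
- **Placing:** I lowered the jar until it touched the tray floor at the expected height, pressing about 7.5 N, then released it and moved the arm clear.

**Last checks:**
- **Jar:** It stands upright. Its bar is at −7.5°, in line with the tray at −7.8°, and it is within about 2 mm of the spot I aimed for.
- **Other two jars:** They are still in the holder, with their bars square.
- **Robot:** It is touching nothing.

**What disagreed:**
- **Reported tool height:** It was about 34 mm too low. My first grasp closed on nothing above the bar, so I measured the offset in the side image and corrected for it.
- **Cap angle:** After release I could not measure the cap against the jar's body more finely than about 2°. That it is fully shut rests mainly on the torque felt at the stop.

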